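Hold the hidden bolt head while the nut runs tight

ROBOT

A 6-joint arm with a two-finger parallel gripper is mounted at the origin on the work surface. World frame = base frame: x ahead of the robot, y to its left, z up, the work surface at z = 0. Lengths are in mm, angles in degrees, forces in N, time in s.
With the tool pointing down it reaches from about 350 to 850 mm from the base axis. Payload 8.1 kg.
Tool frame: the origin (TCP) lies between the finger pads, 19 mm behind the fingertips; this is the grasp point; z points along the fingers, y is the line along which they close (so a half turn about z gives the same grasp; the last joint's range is limited). The gripper opens to 85 mm and grips with 20 to 120 N. Pads are 22 mm wide; open, the fingers measure 114 mm over their backs; the gripper's body (76 mm by 85 mm) begins 54 mm behind the grasp point. The pads swing forward as they close: fully open they stand 13 mm farther back than shut.
Start: joints at [64.206, 7.471, 85.268, -0, 87.261, -4.893], TCP at [214.037, 560.53, 249.992] pointing down, gripper open.
Joint ranges: [-169.43, 169.43], [-51.17, 129.36], [1.28, 143.12], [-76.62, 256.62], [0, 156.53], [-152.29, 152.29]. Speed limits (degrees/s): [136.94, 136.94, 159.86, 180, 180, 180].

INTERFACE

Orientations are given as [roll, pitch, yaw] about the fixed x, y, z axes, in that order (R = Rz(yaw) Ry(pitch) Rx(roll)).
In Python, from bench import status, viewer, job gives the robot as it stands.
- The arm moves only by the tool arm_command, never from a script. Its argument "targets" is a list that holds one entry, the list of rows, each a list of 7 numbers: the shift along the world's x, y, z in m, then the turn, a rotation vector about the world's x, y, z in rad, then the opening, from -1 (shut) to 1 (fully open). In form: [[[dx, dy, dz, rx, ry, rz, gripper], ...]]. A call has 1 to 10 rows; each row shifts and turns the commanded pose from where the row before left it; what a row does not reach is not made up. A row lasts 1/8 s, in which the tool goes at most 62.5 mm and 10.7 degrees, less where a joint would pass 70% of its speed; a pose out of reach is approached as far as the arm can. A call with a gripper value outside its range is refused whole. The fingers move at their own pace and stop on an object; "force" is the grip in N (left out, the last holds). Time passes only in rows, so rows that do not move let the fingers close. It gives the time, the measured TCP pose, the force, the opening and the grip force at its end, in the units of the state.
- status.sense(): the state, without advancing time (a new reading comes with each control period).
- viewer.snapshot(name): name is "side" or "top" or "wrist"; returns the picture (420x560x3 uint8, red, green, blue); there is no depth.
- viewer.camera_model(name): a dict with "vertical_fov" (degrees; the focal length in pixels is half the picture's height over the tangent of half this angle, whatever the lens; pixels are square), "cx", "cy" (the principal point, pixels), "xyz" and "attitude" of the camera in the world. Camera axes: x right, y down, z forward; pixel columns grow to the right and rows downward; lengths in mm; the calibration is good to about 2 mm. The wrist camera is an equidistant fisheye: a pixel r from the principal point sees the ray r / f radians off the axis. A picture is of the moment at which its call begins: read the wrist's pose just before it. camera_model takes no time and is no camera call; for the wrist camera it gives the pose at the moment of the call.
- job.hand_in(): hands the job in; it is judged then, once.
The state is a dict: "time": time; "joint_pos": joint angles; "qd": joint speeds; "joint_efforts": joint torques, N m; "tool_pos": TCP position; "tcp_rot": TCP orientation; "ft_force": force on the tool from outside, world axes, zero at the start; "wrist_torque": the same for the moment, N m; "finger_gap": finger opening in mm; "grip_force": force on a finger pad.
Only numpy, scipy, OpenCV 4.12 (cv2) and the standard library are available. Lean on these libraries where they do the work, as an engineer would, in place of code of your own. Each camera call takes 0.05 s, during which the arm holds its last target. There are 200 camera calls.

TASK

The blue oil tin has toppled across the clamp bracket: first stand it upright on the bench, cap up, clear of the bracket's block, and let go of it. Then reach down into the gap between the bracket's two cheeks, grip the hex bolt head that is being dragged round by the slow nut runner, and hold it from turning until the nut has run fully tight and the runner stalls; your program finishes while still gripping the head and holding it still. Leave the knife-handle blank and the stamp box where they lie.

Things in the scene. Friction and masses are not known exactly. Their poses are not given: they have to be found in the camera images.
- bracket: Fixed steel U bracket on a dark wood block. Origin on the bench under mid-gap; x along the bolt axis, away from the robot (yaw within 0.35 rad); z up. Block x -70..190, y -85..85, top z 20 mm. Two upright cheeks 6 mm thick, 130 wide in y, tops at z 105: near x -31..-25, far x 25..31. The gap between is 50 mm in x, open above and at both y ends, floor z 26. Bolt axis at y 0, z 75.
- runner (a point): Centre of the far end of the green nut runner, fixed behind the far cheek on the bolt axis: body bracket x 70..160 mm, radius 24, top z 99, dark nut socket with yellow mark x 34..68. This point is at bracket (160, 0, 75) mm. It runs by itself all the time.
- bolt_head: Bare-metal hex head in the gap, 24 mm across flats, 27.7 across corners, 14 long along bracket x. Origin: its centre, at bracket (0, 0, 75) mm. It only turns, about bracket x, dragged round by the runner (torque 0.25 N m) until held. Gripped across bracket y from above with about 70 N it squares itself to the fingers. A brass sleeve, radius 9, joins it to the far cheek.
- nut (a joint): Turn of the nut and runner socket about bracket x, rad; starts anywhere in 0 to 6.3 and grows all the time (0.36 rad/s with the head free, about 0.26 rad/s with the head held), and stops only when the head is held and the nut is tight.
- bolt (a joint): How far the nut has been run up along the bolt (turn of nut relative to bolt), rad: 0 at the start, stays 0 while the bolt turns with the nut, grows by about 0.26 rad/s while the head is held still; 1.2 is fully tight (the stop).
- tin: Square blue oil tin with paper band, 36 x 36 x 110 mm plus a red cap (21 mm wide, 16 mm high), 0.10 to 0.18 kg (almost empty), closed and rigid. Origin: centre of its base; its z axis runs from base to cap. It starts lying on the tops of the two cheeks, its axis at z 123 mm, cap end overhanging the near cheek towards the robot.
- handle_blank: Bystander: pale wooden knife-handle blank 125 x 24 x 28 mm lying beside the block. Origin under its centre.
- stamp_box: Bystander: yellow box of stamps 70 x 50 x 36 mm beside the block. Origin under its centre.
Not all that is in view belongs to the job. Of the things that look like the tin, the middle-sized one is meant.

How it is judged:
By the outcome, as a careful person would: the job done as asked, in the order asked, and still so for the second after the job is handed in, while the arm keeps its last pose, push and grip.
It also fails if it takes over 61 s, if anything falls off the work surface, if the arm or the gripper's body presses on something with over 40 N, if the wrist force passes 120 N, or if a joint passes its speed limit or range.

## Working session

There is one attempt and no reset: what is moved stays moved. The work goes in short steps, Python scripts to look and compute and a tool call to move; the robot and the scene stay as the last step left them, time stands still between calls to the robot, and variables do not carry over. Pictures are saved under pics/ and viewed, at most 10 in all, crops included, and the job is handed in when it is done.

Besides the shell and the picture viewer there is one more tool, called after "Request:" as a command line: name --argument value ..., lists and objects as JSON in quotes. arm_command: Moves the arm, as the interface text tells. Its arguments: {"type":"object","properties":{"targets":{"type":"array"},"force":{"type":"number"}},"required":["targets"]}

```bash
mkdir -p pics
python3 - <<'E'
from bench import status, viewer, job
import cv2
for n in ("side","top"):
    m=viewer.camera_model(n); print(n,m)
    cv2.imwrite(f"pics/{n}0.png",cv2.cvtColor(viewer.snapshot(n),cv2.COLOR_RGB2BGR))
print(viewer.camera_model("wrist")); print(status.sense())
E
```

```text
side {'vertical_fov': 55.82883700958424, 'cx': 271.2042181855069, 'cy': 207.01965188402139, 'xyz': array([326.19798447, 599.56647942, 879.6480889 ]), 'attitude': array([-140.76627316,   -1.12254941, -146.62668336])}
top {'vertical_fov': 46.00901253353919, 'cx': 285.7057048850903, 'cy': 205.68189341246529, 'xyz': array([ 534.52287532,   49.2986291 , 1089.83591897]), 'attitude': array([-172.37784979,    0.88649374,  -91.34949499])}
{'vertical_fov': 65.70646984690485, 'cx': 280.0736185713374, 'cy': 209.46936426539216, 'xyz': array([138.48075819, 589.58798356, 372.84731631]), 'attitude': array([161.77014308,   0.1782735 ,  69.078196  ])}
{'time': 0.1, 'joint_pos': array([ 6.42059303e+01,  7.51200895e+00,  8.53237125e+01, -7.05876874e-04,
        8.72637468e+01, -4.89378397e+00]), 'qd': array([ 0.00510419, -0.1793157 , -0.06829067,  0.05666947,  0.00394985,
        0.03909345]), 'joint_efforts': array([ 9.89041764e-04, -5.70945704e+01, -5.01946092e+01, -2.04461003e-04,
        7.91191414e-03,  4.63158744e-05]), 'tool_pos': array([213.82523088, 560.08965253, 249.03007728]), 'tcp_rot': array([-1.79900834e+02, -7.78308042e-03,  1.59099742e+02]), 'ft_force': array([ 0.67220504, -0.1627581 , -1.01347043]), 'wrist_torque': array([ 0.00688164, -0.00856472, -0.01928477]), 'grip_force': 0.0, 'finger_gap': 85.94843508594623}
```

View pics/side0.png

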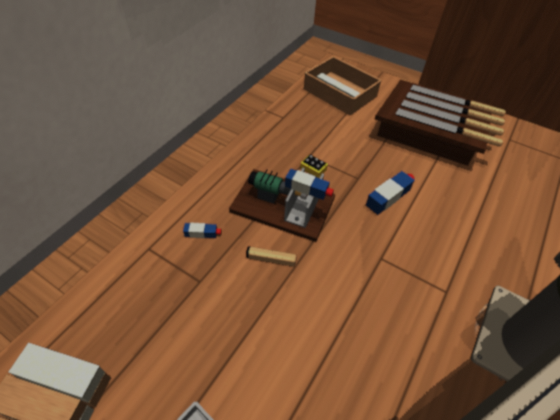

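View pics/top0.png

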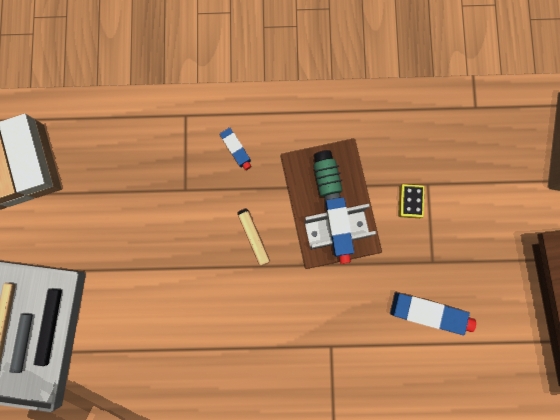

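The side view shows the target tin lying on the bracket at about (307,185). In the top view it's at (341,228), with its cap towards the robot at (345,259). The block spans about (282–381, 140–268), the stamp box is at (412,200) and the handle blank at (253,237). I'll zoom in to get accurate pixels.

```bash
cat > h.py <<'E'
import numpy as np, cv2
from scipy.spatial.transform import Rotation as R
from scipy.optimize import least_squares
from bench import status, viewer
def cam(n):
    m=viewer.camera_model(n); f=210/np.tan(np.radians(m["vertical_fov"])/2)
    return dict(f=f,c=np.array([m["cx"],m["cy"]]),t=np.array(m["xyz"]),R=R.from_euler("xyz",m["attitude"],degrees=True).as_matrix(),fish=n=="wrist")
def proj(k,p):
    q=(np.atleast_2d(p)-k["t"])@k["R"]
    if k["fish"]:
        r=np.linalg.norm(q[:,:2],axis=1); return k["c"]+q[:,:2]*(k["f"]*np.arctan2(r,q[:,2])/r)[:,None]
    return k["c"]+k["f"]*q[:,:2]/q[:,2:]
def ray(k,uv):
    d=(np.array(uv,float)-k["c"])/k["f"]
    if k["fish"]:
        a=np.linalg.norm(d); v=np.r_[d/a*np.sin(a),np.cos(a)]
    else: v=np.r_[d,1]
    return k["R"]@v
def atz(k,uv,z):
    v=ray(k,uv); return k["t"]+v*(z-k["t"][2])/v[2]
def tri(obs):
    A=np.zeros((3,3));b=np.zeros(3)
    for k,uv in obs:
        v=ray(k,uv);v/=np.linalg.norm(v);P=np.eye(3)-np.outer(v,v);A+=P;b+=P@k["t"]
    return np.linalg.solve(A,b)
def save(name,im,crop=None,s=1,grid=0):
    im=cv2.cvtColor(im,cv2.COLOR_RGB2BGR)
    if crop:
        x0,y0,x1,y1=crop; im=cv2.resize(im[y0:y1,x0:x1],None,fx=s,fy=s,interpolation=cv2.INTER_CUBIC)
        if grid:
            for x in range(-(-x0//grid)*grid,x1,grid): cv2.putText(im,str(x),(int((x-x0)*s),10),0,.35,(0,255,255)); cv2.line(im,(int((x-x0)*s),12),(int((x-x0)*s),20),(0,255,255))
            for y in range(-(-y0//grid)*grid,y1,grid): cv2.putText(im,str(y),(0,int((y-y0)*s)+4),0,.35,(0,255,255)); cv2.line(im,(24,int((y-y0)*s)),(32,int((y-y0)*s)),(0,255,255))
    cv2.imwrite("pics/"+name,im)
E
python3 - <<'E'
import sys; sys.path.insert(0,'.')
from h import *
a=cv2.cvtColor(cv2.imread('pics/top0.png'),4);b=cv2.cvtColor(cv2.imread('pics/side0.png'),4)
save('top0c.png',a,(270,130,430,280),4,10); save('side0c.png',b,(225,145,345,245),6,10)
E
```

```text
(no output)
```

View pics/top0c.png

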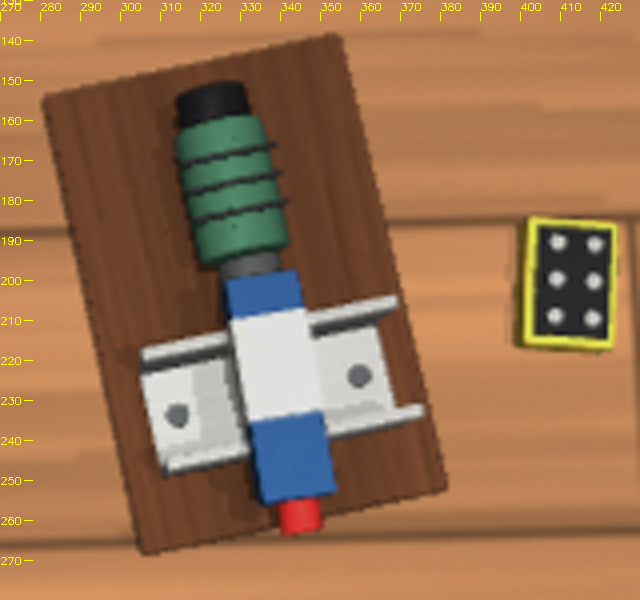

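View pics/side0c.png

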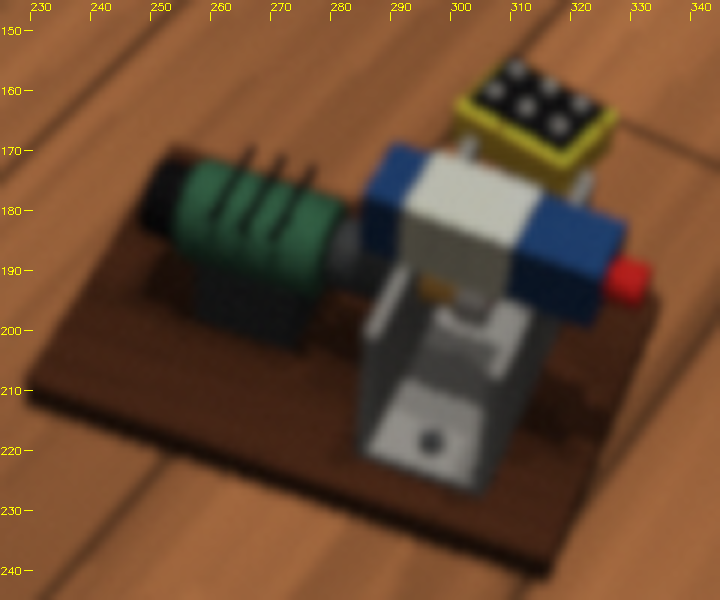

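Both zooms are clear: cap end towards the robot, white cheeks, block and runner all visible. Next I'll fit the bracket and tin poses.

```bash
cat > fit.py <<'E'
from h import *
T=cam("top");S=cam("side")
ct=lambda p:(np.array(p,float)+.5)/4-.5+[270,130]
cs=lambda p:(np.array(p,float)+.5)/6-.5+[225,145]
def fit(pts,obsl,x0):
    def w(q): return R.from_euler("z",q[3]).apply(pts)+q[:3]
    def res(q): return np.concatenate([(proj(k,w(q)[i])[0]-uv) for k,i,uv in obsl])
    r=least_squares(res,x0,loss="soft_l1"); print(np.round(r.x,3),"res",np.round(r.fun,1)if 0 else np.round(res(r.x).reshape(-1,2),1).tolist()); return r.x
B=np.array([[190,85,20],[190,-85,20],[-70,-85,20],[-70,85,20],[31,65,105],[31,-65,105],[-31,65,105],[-31,-65,105],[160,0,99]],float)
o=[(T,i,ct(p)) for i,p in enumerate([(44,97),(342,35),(447,487),(143,553),(143,350),(396,297),(168,474),(424,413)])]
o+=[(S,0,cs((30,400))),(S,3,cs((547,568))),(S,2,cs((660,300)))]
b=fit(B,o,[600,0,0,0.1]); 
# tin lying: local x from base to cap along -x
t=np.array([[0,18,141],[0,-18,141],[-110,18,141],[-110,-18,141],[0,18,105],[-110,18,105],[-118,0,123]],float)-[0,0,123]
o=[(T,0,ct((225,277))),(T,1,ct((300,271))),(T,2,ct((264,503))),(T,3,ct((335,492))),(S,1,cs((398,143))),(S,0,cs((367,184))),(S,3,cs((627,222))),(S,2,cs((600,263))),(S,4,cs((362,250))),(S,5,cs((585,325)))]
q=fit(t,o,[620,0,123,0.1])
c=R.from_euler("z",b[3])
print("head",c.apply([0,0,75])+b[:3],"yaw deg",np.degrees(b[3]),"tin yaw",np.degrees(q[3]))
print("tin in bracket",c.inv().apply(q[:3]-b[:3]), "cap end",R.from_euler("z",q[3]).apply([-110,0,0])+q[:3])
for n,uv,z in [("stamp",(413,200),36),("blank far",(243,211),28),("blank near",(265,262),28),("bigtin base",(397,303),40),("bigtin cap",(471,325),40)]: print(n,atz(T,uv,z).round(0))
E
python3 fit.py
```

```text
[ 6.25922e+02 -4.76440e+01 -1.13170e+01  1.88000e-01] res [[-0.1, 0.1], [-0.4, -0.3], [0.7, 0.5], [0.2, 0.6], [0.1, -0.2], [-0.5, -0.5], [0.5, -1.2], [-0.3, 0.4], [-0.8, -1.6], [0.7, 0.7], [0.3, 1.1]]
[ 6.75072e+02 -3.52840e+01  1.24101e+02  1.24000e-01] res [[0.2, 0.1], [-0.2, -1.2], [-0.4, 0.1], [0.5, 0.0], [-0.1, -1.3], [-0.7, 0.7], [1.0, -0.3], [0.3, 2.2], [-0.5, -0.8], [1.1, 1.2]]
head [625.92192248 -47.64359021  63.68296241] yaw deg 10.785033251332523 tin yaw 7.10150178121898
tin in bracket [ 50.59432529   2.94405332 135.41774437] cap end [565.91549605 -48.88311495 124.10070678]
stamp [ 681. -211.   36.]
blank far [668. 155.  28.]
blank near [557. 109.  28.]
bigtin base [ 465. -164.   40.]
bigtin cap [ 417. -314.   40.]
```

Request:
arm_command --targets '[[[0.016,-0.031,0.005,0,0,0.049,1],[0.016,-0.031,0.005,0,0,0.049,1],[0.016,-0.031,0.005,0,0,0.049,1],[0.016,-0.031,0.005,0,0,0.049,1],[0.016,-0.031,0.005,0,0,0.049,1],[0.016,-0.031,0.005,0,0,0.049,1],[0.016,-0.031,0.005,0,0,0.049,1],[0.016,-0.031,0.005,0,0,0.049,1],[0.016,-0.031,0.005,0,0,0.049,1],[0.016,-0.031,0.005,0,0,0.049,1]]]' --force 50

```text
time: 1.35
tool_pos: [374.2, 249.4, 299.8]
tcp_rot: [-180.0, -0.0, -172.7]
ft_force: [0.5, 1.1, 0.8]
finger_gap: 85.4
grip_force: 0.0
```

Request:
arm_command --targets '[[[0.016,-0.031,0,0.0097,-0.0779,0,1],[0.016,-0.031,0,0.0097,-0.0779,0,1],[0.016,-0.031,0,0.0097,-0.0779,0,1],[0.016,-0.031,0,0.0097,-0.0779,0,1],[0.016,-0.031,0,0.0097,-0.0779,0,1],[0.016,-0.031,0,0.0097,-0.0779,0,1],[0.016,-0.031,0,0.0097,-0.0779,0,1],[0.016,-0.031,0,0.0097,-0.0779,0,1],[0.016,-0.031,0,0.0097,-0.0779,0,1],[0.016,-0.031,0,0.0097,-0.0779,0,1]]]'

```text
time: 2.6
tool_pos: [534.2, -60.6, 300.0]
tcp_rot: [-179.9, 45.1, -172.8]
ft_force: [0.5, 1.0, -0.6]
finger_gap: 85.2
grip_force: 0.0
```

Run:
```python
from h import *
import pickle
s=status.sense();print({k:np.round(s[k],2) for k in("time","joint_pos","tool_pos","tcp_rot","finger_gap")})
k=cam("wrist");im=viewer.snapshot("wrist");pickle.dump((k,im),open("w1.pkl","wb"));save("w1.png",im,(0,0,560,420),1.4,50)
```

```text
{'time': np.float64(2.6), 'joint_pos': array([ -27.  ,  -43.73,  131.57,   28.62,   55.91, -132.6 ]), 'tool_pos': array([534.2 , -60.65, 299.96]), 'tcp_rot': array([-179.87,   45.14, -172.79]), 'finger_gap': np.float64(85.25)}
```

View pics/w1.png

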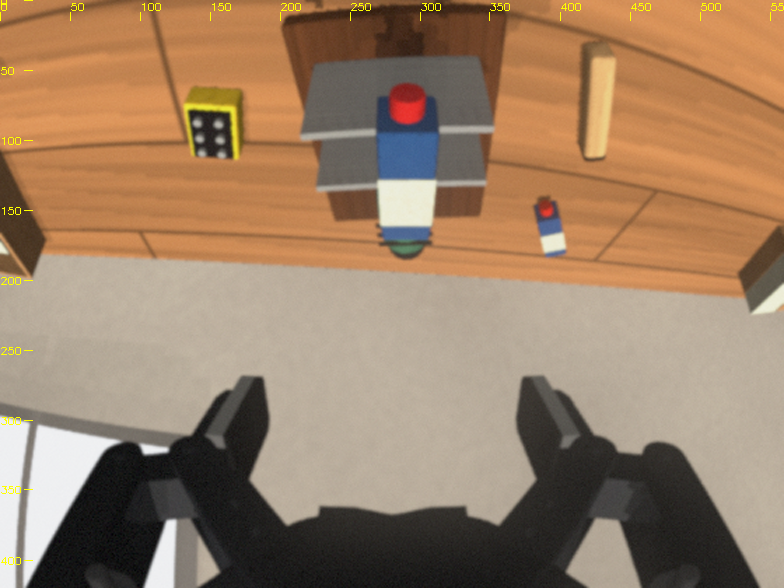

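The wrist view from behind and above shows the cap at (290,73), the tin running down the picture to the runner at (290,175), and both cheek tops as light strips. I'll add these pixels to the fit.

```bash
sed -i '/^b=fit/,$d' fit.py
cat >> fit.py <<'E'
import pickle
W=pickle.load(open("w1.pkl","rb"))[0]; cw=lambda p:(np.array(p,float)+.5)/1.4-.5
o+=[(W,i,cw(p)) for i,p in [(7,(301,134)),(6,(493,127)),(2,(283,15)),(3,(505,12)),(1,(334,220)),(0,(480,215))]]
B=np.vstack([B,[[25,65,105],[25,-65,105]]]); o+=[(W,10,cw((317,186))),(W,9,cw((486,180)))]
b=fit(B,o,[600,0,0,0.1])
t=np.array([[0,18,141],[0,-18,141],[-110,18,141],[-110,-18,141],[0,18,105],[-110,18,105],[-118,0,123]],float)-[0,0,123]
o=[(T,0,ct((225,277))),(T,1,ct((300,271))),(T,2,ct((264,503))),(T,3,ct((335,492))),(S,1,cs((398,143))),(S,0,cs((367,184))),(S,3,cs((627,222))),(S,2,cs((600,263))),(S,4,cs((362,250))),(S,5,cs((585,325)))]
o+=[(W,3,cw((378,132))),(W,2,cw((438,132))),(W,1,cw((383,240))),(W,0,cw((433,238)))]
q=fit(t,o,[620,0,123,0.1])
c=R.from_euler("z",b[3]);print("head",c.apply([0,0,75])+b[:3],"yaw",np.degrees(b[3]),"tin yaw",np.degrees(q[3]))
cap=R.from_euler("z",q[3]).apply([-110,0,0])+q[:3]; print("base",q[:3],"cap end",cap)
p=R.from_euler("z",q[3]).apply([-68,0,0])+q[:3]; print("grip",p,"move",p-status.sense()["tool_pos"])
E
python3 fit.py
```

```text
[ 6.25177e+02 -4.51180e+01 -1.84600e+00  1.88000e-01] res [[-1.3, -0.6], [-1.0, -1.1], [0.3, 0.7], [-0.9, 0.9], [-1.0, -0.4], [-1.0, -0.7], [-0.5, -1.1], [-0.8, 0.4], [-1.3, -3.1], [0.9, -0.5], [0.7, -0.4], [-1.1, -1.4], [0.4, -2.2], [-2.5, 7.2], [1.7, 1.1], [0.1, 0.5], [-0.2, 0.8], [-1.1, -1.2], [-0.3, -1.3]]
[674.265 -32.776 122.475 157.222] res [[-1.1, 0.8], [-1.5, -0.8], [-0.7, 0.5], [0.1, 0.1], [-0.5, -0.2], [-0.9, 1.9], [0.9, 0.3], [0.5, 2.9], [-0.7, 0.3], [1.2, 1.9], [-2.4, 0.4], [0.7, 0.2], [-0.7, -0.3], [-2.4, 0.9]]
head [625.17687624 -45.11775288  73.15431139] yaw 10.756532339611947 tin yaw 9008.179727919942
base [674.26485244 -32.7760838  122.47455393] cap end [565.3839228  -48.42674383 122.47455393]
grip [606.95664139 -42.45103727 122.47455393] move [  72.36566253   21.2960068  -175.88103982]
```

Request:
arm_command --targets '[[[0.008,0.002,-0.0195,0,0,0.002,1],[0.008,0.002,-0.0195,0,0,0.002,1],[0.008,0.002,-0.0195,0,0,0.002,1],[0.008,0.002,-0.0195,0,0,0.002,1],[0.008,0.002,-0.0195,0,0,0.002,1],[0.008,0.002,-0.0195,0,0,0.002,1],[0.008,0.002,-0.0195,0,0,0.002,1],[0.008,0.002,-0.0195,0,0,0.002,1],[0.008,0.002,-0.019,0,0,0.002,1],[0,0,0,0,0,0,1]]]'

```text
time: 3.9
tool_pos: [604.7, -40.5, 122.3]
tcp_rot: [179.9, 44.7, -171.9]
ft_force: [-0.3, 1.1, -0.4]
finger_gap: 85.0
grip_force: 0.0
```

Run:
```python
from h import *
s=status.sense();print({k:np.round(s[k],2) for k in("time","joint_pos","tool_pos","tcp_rot","ft_force")})
a=viewer.snapshot("wrist");save("w2.png",a,(0,0,560,420),1.2,50)
```

```text
{'time': np.float64(3.9), 'joint_pos': array([ -19.68,  -15.28,  132.27,   43.26,   28.82, -150.08]), 'tool_pos': array([604.7 , -40.51, 122.28]), 'tcp_rot': array([ 179.88,   44.73, -171.86]), 'ft_force': array([-0.25,  1.06, -0.4 ])}
```

View pics/w2.png

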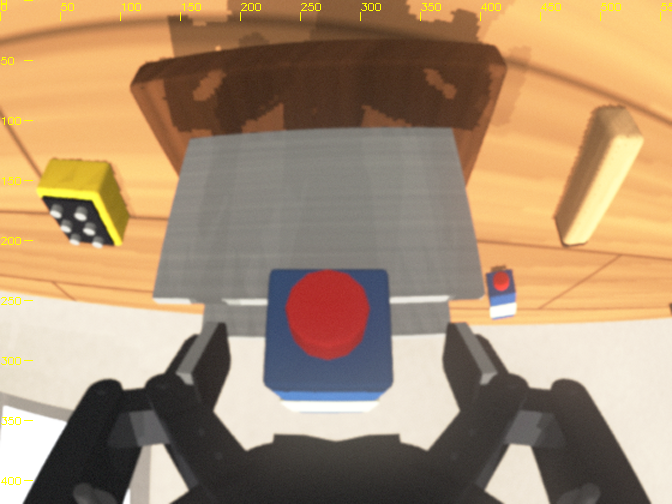

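The fingers straddle the tin squarely, about 2 mm off centre. I'll close and lift.

Request:
arm_command --targets '[[[0,-0.002,0.002,0,0,0,1],[0,0,0,0,0,0,-1],[0,0,0,0,0,0,-1],[0,0,0,0,0,0,-1],[0,0,0,0,0,0,-1],[0,0,0,0,0,0,-1],[0,0,0,0,0,0,-1],[0,0,0,0,0,0,-1]]]' --force 50

```text
time: 4.95
tool_pos: [606.4, -43.6, 127.6]
tcp_rot: [-179.9, 45.0, -171.8]
ft_force: [-3.5, 0.1, 5.4]
finger_gap: 35.6
grip_force: 50.3
```

Request:
arm_command --targets '[[[0,0,0.01,0,0,0,-1],[0,0,0.02,0,0,0,-1],[0,0,0.025,0,0,0,-1],[0,0,0.025,0,0,0,-1],[0,0,0.02,0,0,0,-1],[0,0.01,0.02,0,0,0,-1],[0,0.02,0,0,0,0,-1],[0,0.03,0,0,0,0.02,-1],[0,0.03,0,0,0,0.025,-1],[0,0.03,0,0,0,0.025,-1]]]'

```text
time: 6.2
tool_pos: [605.5, 77.4, 246.8]
tcp_rot: [-179.9, 44.9, -167.7]
ft_force: [0.0, 0.6, -2.1]
finger_gap: 35.7
grip_force: 49.9
```

Request:
arm_command --targets '[[[0,0.03,0,0,0,0.025,-1],[0,0.03,0,0,0,0.025,-1],[0,0.03,0,0,0,0.025,-1],[0,0.03,0,0,0,0.025,-1],[0,0.03,0,0,0,0.025,-1],[0,0.03,0,0,0,0.025,-1],[0,0.02,0,0,0,0.025,-1],[0,0.01,0,0,0,0.02,-1],[0,0,0,0,0,0,-1]]]'

```text
time: 7.32
tool_pos: [606.0, 286.5, 246.8]
tcp_rot: [-179.9, 44.9, -156.6]
ft_force: [0.0, -0.0, -1.5]
finger_gap: 35.5
grip_force: 49.9
```

Run:
```python
from h import *
s=status.sense();print({k:np.round(s[k],2) for k in("time","joint_pos","tool_pos","tcp_rot","finger_gap","ft_force")})
d=R.from_euler("xyz",s["tcp_rot"],degrees=True).as_matrix()[:,2];print(d)
```

```text
{'time': np.float64(7.32), 'joint_pos': array([ 19.53, -16.33, 118.9 ,   4.98,  32.64, -96.96]), 'tool_pos': array([606.01, 286.48, 246.81]), 'tcp_rot': array([-179.92,   44.95, -156.56]), 'finger_gap': np.float64(35.53), 'ft_force': array([ 0.04, -0.03, -1.47])}
[ 0.64872121  0.27976662 -0.70773683]
```

Request:
arm_command --targets '[[[0,0,0,0.1019,0.0439,-0.1112,-1],[0,0,0,0.1019,0.0439,-0.1112,-1],[0,0,0,0.1019,0.0439,-0.1112,-1],[0,0,0,0.1019,0.0439,-0.1112,-1],[0,0,0,0.1019,0.0439,-0.1112,-1],[0,0,0,0.1019,0.0439,-0.1112,-1],[0,0,0,0.1019,0.0439,-0.1112,-1],[0,0,0,0.1019,0.0439,-0.1112,-1],[0,0,0,0.1019,0.0439,-0.1112,-1],[0,0,0,0.1019,0.0439,-0.1112,-1]]]'

```text
time: 8.57
tool_pos: [606.3, 285.3, 247.0]
tcp_rot: [135.1, -0.1, 113.0]
ft_force: [0.6, -0.8, -1.4]
finger_gap: 35.1
grip_force: 50.0
```

Request:
arm_command --targets '[[[0,0,0,0.1019,0.0439,-0.1112,-1],[0,0,0,0.1019,0.0439,-0.1112,-1],[0,0,0,0.1019,0.0439,-0.1112,-1],[0,0,0,0.1019,0.0439,-0.1112,-1],[0,0,0,0.1019,0.0439,-0.1112,-1],[0,0,0,0.1019,0.0439,-0.1112,-1],[0,0,0,0.1019,0.0439,-0.1112,-1],[0,0,0,0.1019,0.0439,-0.1112,-1],[0,0,0,0.1019,0.0439,-0.1112,-1],[0,0,0,0.1019,0.0439,-0.1112,-1]]]'

```text
time: 9.82
tool_pos: [606.2, 285.3, 246.9]
tcp_rot: [-179.8, -44.9, 22.9]
ft_force: [-0.5, 0.6, -0.8]
finger_gap: 35.2
grip_force: 50.0
```

Run:
```python
from h import *
s=status.sense();print({k:np.round(s[k],2) for k in("time","joint_pos","tool_pos","tcp_rot","finger_gap","ft_force")})
M=R.from_euler("xyz",s["tcp_rot"],degrees=True).as_matrix();print(M)
b=viewer.snapshot("side");T=cam("side");c=proj(T,s["tool_pos"])[0].astype(int);print(c)
x0,y0=max(c[0]-70,0),max(c[1]-55,0);save("s2.png",b,(x0,y0,x0+140,y0+120),5,10)
```

```text
{'time': np.float64(9.82), 'joint_pos': array([ 19.45, -16.35, 118.88,   4.9 ,  32.75,  83.42]), 'tool_pos': array([606.22, 285.34, 246.87]), 'tcp_rot': array([-179.79,  -44.88,   22.91]), 'finger_gap': np.float64(35.24), 'ft_force': array([-0.53,  0.61, -0.81])}
[[ 0.65270107  0.39166413  0.6485218 ]
 [ 0.27587922 -0.92010472  0.27802511]
 [ 0.70560043 -0.0025536  -0.70860533]]
[232 247]
```

View pics/s2.png

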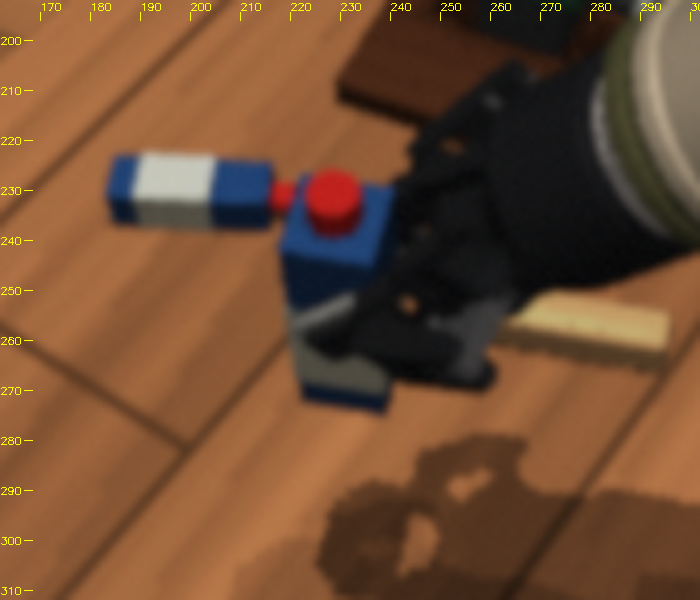

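The side view shows the tin upright in the fingers with its cap up at (227,231). The spot below it is clear, so I'll lower it.

Request:
arm_command --targets '[[[0,0,-0.015,0,0,0,-1],[0,0,-0.025,0,0,0,-1],[0,0,-0.025,0,0,0,-1],[0,0,-0.025,0,0,0,-1],[0,0,-0.025,0,0,0,-1],[0,0,-0.025,0,0,0,-1],[0,0,-0.018,0,0,0,-1],[0,0,-0.008,0,0,0,-1],[0,0,-0.004,0,0,0,-1],[0,0,0,0,0,0,-1]]]'

```text
time: 11.12
tool_pos: [606.3, 286.5, 77.3]
tcp_rot: [179.9, -44.9, 23.5]
ft_force: [-0.3, 0.7, -1.1]
finger_gap: 35.7
grip_force: 50.0
```

Request:
arm_command --targets '[[[0,0,-0.002,0,0,0,-1],[0,0,-0.002,0,0,0,-1],[0,0,0,0,0,0,-1]]]'

```text
time: 11.5
tool_pos: [606.0, 286.5, 73.1]
tcp_rot: [179.9, -44.9, 23.4]
ft_force: [0.5, -0.6, -1.4]
finger_gap: 35.4
grip_force: 50.0
```

Request:
arm_command --targets '[[[0,0,-0.002,0,0,0,-1],[0,0,-0.0015,0,0,0,-1],[0,0,0,0,0,0,-1]]]'

```text
time: 11.88
tool_pos: [606.7, 286.7, 70.4]
tcp_rot: [179.9, -45.0, 23.4]
ft_force: [0.2, -0.4, 1.5]
finger_gap: 35.2
grip_force: 50.3
```

Request:
arm_command --targets '[[[0,0,-0.001,0,0,0,-1],[0,0,0,0,0,0,-1]]]'

```text
time: 12.12
tool_pos: [607.4, 286.9, 70.4]
tcp_rot: [179.9, -45.1, 23.4]
ft_force: [-2.0, -0.2, 7.5]
finger_gap: 35.5
grip_force: 51.0
```

Request:
arm_command --targets '[[[0,0,0,0,0,0,0.2],[0,0,0,0,0,0,0.6],[0,0,0,0,0,0,1],[0,0,0,0,0,0,1],[-0.007,-0.003,0.007,0,0,0,1],[-0.013,-0.0055,0.014,0,0,0,1],[-0.02,-0.0085,0.021,0,0,0,1],[-0.02,-0.0085,0.021,0,0,0,1],[-0.02,-0.0085,0.025,0,0,0,1],[-0.01,-0.0085,0.035,0,0,0,1]]]'

```text
time: 13.38
tool_pos: [514.1, 243.3, 190.8]
tcp_rot: [179.9, -44.8, 23.4]
ft_force: [0.9, -0.0, -0.2]
finger_gap: 85.5
grip_force: 0.0
```

Run:
```python
from h import *
s=status.sense();print({k:np.round(s[k],2) for k in("time","joint_pos","tool_pos","tcp_rot","finger_gap","ft_force")})
k=cam("side");b=viewer.snapshot("side");save("s3.png",b,(150,140,345,290),4,10)
M=R.from_euler("xyz",s["tcp_rot"],degrees=True)
# target: tool down, closing along bracket y (yaw 10.76+90 line)
for yaw in (10.76,190.76,):
    Tt=R.from_euler("xyz",[180,0,yaw],degrees=True); print(yaw,(Tt*M.inv()).as_rotvec(),np.degrees((Tt*M.inv()).magnitude()))
print("delta to above head",np.array([625.2,-45.1,250])-s["tool_pos"])
```

```text
{'time': np.float64(13.38), 'joint_pos': array([ 17.8 , -33.17, 136.83,   7.33,  31.92,  79.77]), 'tool_pos': array([514.09, 243.35, 190.78]), 'tcp_rot': array([179.92, -44.76,  23.42]), 'finger_gap': np.float64(85.55), 'ft_force': array([ 0.91, -0.05, -0.2 ])}
10.76 [-0.22870091  0.74861271 -0.20895445] 46.41973280416689
190.76 [-1.07543458 -0.32854487  2.71423581] 168.33239959564796
delta to above head [ 111.11210966 -288.44788534   59.22199103]
```

View pics/s3.png

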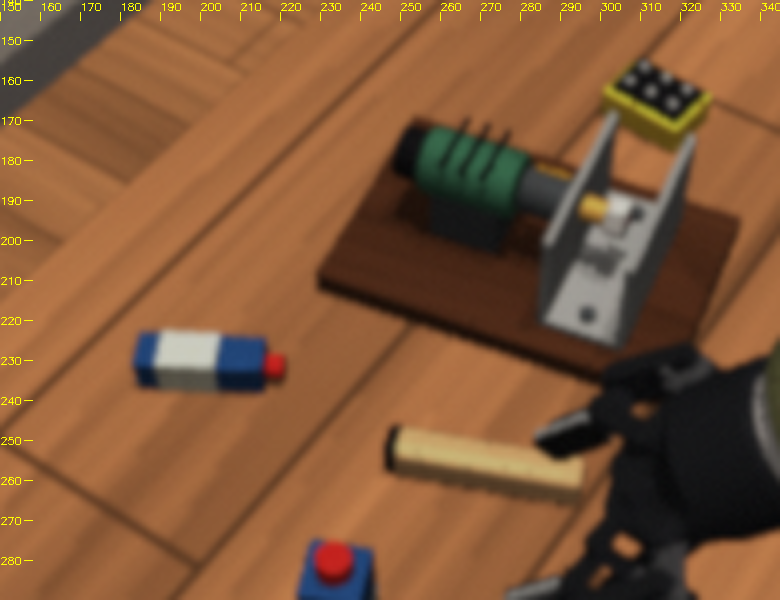

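The tin stands upright and free, with its cap at (231,280). The head and brass sleeve now show in the gap at about (301,192). I'll move over the head.

Request:
arm_command --targets '[[[0.011,-0.029,0.006,-0.0229,0.0749,-0.0209,1],[0.011,-0.029,0.006,-0.0229,0.0749,-0.0209,1],[0.011,-0.029,0.006,-0.0229,0.0749,-0.0209,1],[0.011,-0.029,0.006,-0.0229,0.0749,-0.0209,1],[0.011,-0.029,0.006,-0.0229,0.0749,-0.0209,1],[0.011,-0.029,0.006,-0.0229,0.0749,-0.0209,1],[0.011,-0.029,0.006,-0.0229,0.0749,-0.0209,1],[0.011,-0.029,0.006,-0.0229,0.0749,-0.0209,1],[0.011,-0.029,0.006,-0.0229,0.0749,-0.0209,1],[0.011,-0.029,0.006,-0.0229,0.0749,-0.0209,1]]]'

```text
time: 14.68
tool_pos: [626.0, -47.2, 252.4]
tcp_rot: [179.9, 0.0, 10.7]
ft_force: [-0.1, 0.6, 0.7]
finger_gap: 85.3
grip_force: 0.0
```

Request:
arm_command --targets '[[[0.001,0.0015,0,0,0,0,1],[0,0,0,0,0,0,1]]]'

```text
time: 14.92
tool_pos: [626.7, -44.0, 251.3]
tcp_rot: [-180.0, -0.1, 10.8]
ft_force: [0.1, -0.1, -1.1]
finger_gap: 85.1
grip_force: 0.0
```

Run:
```python
from h import *
import pickle
s=status.sense();print({k:np.round(s[k],2) for k in("time","joint_pos","tool_pos","tcp_rot","finger_gap","ft_force")})
k=cam("wrist");im=viewer.snapshot("wrist");pickle.dump((k,im),open("w3.pkl","wb"))
c=R.from_euler("z",10.76,degrees=True)
for p in [(-31,65,105),(-31,-65,105),(31,65,105),(31,-65,105),(0,0,75),(-7,0,89),(7,0,89)]: print(p,proj(k,c.apply(p)+[625.2,-45.1,0]).round(1))
save("w3.png",im,(0,0,560,420),1.4,50)
```

```text
{'time': np.float64(14.92), 'joint_pos': array([-8.720e+00,  1.168e+01,  8.045e+01,  5.000e-02,  8.776e+01,
        7.052e+01]), 'tool_pos': array([626.68, -44.01, 251.3 ]), 'tcp_rot': array([-1.7999e+02, -1.2000e-01,  1.0750e+01]), 'finger_gap': np.float64(85.05), 'ft_force': array([ 0.08, -0.14, -1.12])}
(-31, 65, 105) [[210.2 234.5]]
(-31, -65, 105) [[352.5 234.3]]
(31, 65, 105) [[205.6 167.3]]
(31, -65, 105) [[357.1 167.3]]
(0, 0, 75) [[281.3 192.7]]
(-7, 0, 89) [[281.3 204. ]]
(7, 0, 89) [[281.3 189.3]]
```

View pics/w3.png

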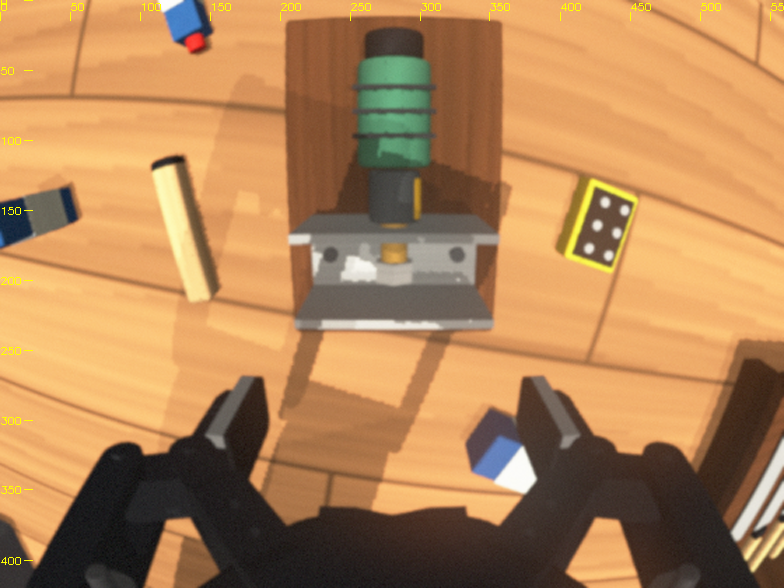

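The wrist view matches the predicted cheek corners to within 1 px, and the head sits at about (281,193), where I expected it. I'll descend into the gap.

Request:
arm_command --targets '[[[-0.001,-0.001,-0.015,0,0,0,1],[0,0,-0.025,0,0,0,1],[0,0,-0.025,0,0,0,1],[0,0,-0.025,0,0,0,1],[0,0,-0.025,0,0,0,1],[0,0,-0.025,0,0,0,1],[0,0,-0.02,0,0,0,1],[0,0,-0.01,0,0,0,1],[0,0,-0.006,0,0,0,1],[0,0,0,0,0,0,1]]]'

```text
time: 16.23
tool_pos: [626.2, -45.5, 75.6]
tcp_rot: [180.0, -0.1, 10.8]
ft_force: [1.1, 1.2, 0.7]
finger_gap: 85.6
grip_force: 0.0
```

Request:
arm_command --targets '[[[0,0,0,0,0,0,-1],[0,0,0,0,0,0,-1],[0,0,0,0,0,0,-1],[0,0,0,0,0,0,-1],[0,0,0,0,0,0,-1],[0,0,0,0,0,0,-1],[0,0,0,0,0,0,-1],[0,0,0,0,0,0,-1],[0,0,0,0,0,0,-1],[0,0,0,0,0,0,-1]]]' --force 80

```text
time: 17.48
tool_pos: [626.2, -45.1, 76.3]
tcp_rot: [-180.0, -0.1, 10.8]
ft_force: [-3.3, 2.5, 5.4]
finger_gap: 24.2
grip_force: 78.1
```

```bash
python3 -c "
from bench import status
s=status.sense();print(s['ft_force'],s['wrist_torque'],s['finger_gap'])"
```

```text
[-3.30756274  2.46746473  5.38350426] [ 0.45485862  0.41678026 -0.01206856] 24.16032705360751
```

The gap reads 24.2 mm, so the head is squared across its flats. I'll hold through the tightening.

Request:
arm_command --targets '[[[0,0,0,0,0,0,-1],[0,0,0,0,0,0,-1],[0,0,0,0,0,0,-1],[0,0,0,0,0,0,-1],[0,0,0,0,0,0,-1],[0,0,0,0,0,0,-1],[0,0,0,0,0,0,-1],[0,0,0,0,0,0,-1],[0,0,0,0,0,0,-1],[0,0,0,0,0,0,-1]]]'

```text
time: 18.73
tool_pos: [626.2, -45.1, 76.3]
tcp_rot: [-180.0, -0.1, 10.8]
ft_force: [-2.6, 1.6, 5.7]
finger_gap: 24.1
grip_force: 78.1
```

Request:
arm_command --targets '[[[0,0,0,0,0,0,-1],[0,0,0,0,0,0,-1],[0,0,0,0,0,0,-1],[0,0,0,0,0,0,-1],[0,0,0,0,0,0,-1],[0,0,0,0,0,0,-1],[0,0,0,0,0,0,-1],[0,0,0,0,0,0,-1],[0,0,0,0,0,0,-1],[0,0,0,0,0,0,-1]]]'

```text
time: 19.98
tool_pos: [626.2, -45.1, 76.3]
tcp_rot: [-180.0, -0.1, 10.8]
ft_force: [-2.6, 2.5, 5.1]
finger_gap: 24.2
grip_force: 78.1
```

Request:
arm_command --targets '[[[0,0,0,0,0,0,-1],[0,0,0,0,0,0,-1],[0,0,0,0,0,0,-1],[0,0,0,0,0,0,-1],[0,0,0,0,0,0,-1],[0,0,0,0,0,0,-1],[0,0,0,0,0,0,-1],[0,0,0,0,0,0,-1],[0,0,0,0,0,0,-1],[0,0,0,0,0,0,-1]]]'

```text
time: 21.22
tool_pos: [626.2, -45.1, 76.2]
tcp_rot: [-180.0, -0.1, 10.8]
ft_force: [-2.5, 1.8, 4.8]
finger_gap: 24.4
grip_force: 78.1
```

Request:
arm_command --targets '[[[0,0,0,0,0,0,-1],[0,0,0,0,0,0,-1],[0,0,0,0,0,0,-1],[0,0,0,0,0,0,-1],[0,0,0,0,0,0,-1],[0,0,0,0,0,0,-1],[0,0,0,0,0,0,-1],[0,0,0,0,0,0,-1],[0,0,0,0,0,0,-1],[0,0,0,0,0,0,-1]]]'

```text
time: 22.48
tool_pos: [626.2, -45.1, 76.3]
tcp_rot: [-180.0, -0.1, 10.8]
ft_force: [-2.0, 2.2, 5.8]
finger_gap: 24.2
grip_force: 78.1
```

Run:
```python
from h import *
np.save("m0.npy",viewer.snapshot("top"));np.save("m0s.npy",viewer.snapshot("side")); s=status.sense();print(s["time"],s["wrist_torque"],s["finger_gap"])
```

```text
22.575 [ 0.53635943  0.42761213 -0.00244559] 24.006408767764775
```

Request:
arm_command --targets '[[[0,0,0,0,0,0,-1],[0,0,0,0,0,0,-1],[0,0,0,0,0,0,-1],[0,0,0,0,0,0,-1],[0,0,0,0,0,0,-1],[0,0,0,0,0,0,-1],[0,0,0,0,0,0,-1],[0,0,0,0,0,0,-1],[0,0,0,0,0,0,-1],[0,0,0,0,0,0,-1]]]'

```text
time: 23.82
tool_pos: [626.2, -45.1, 76.3]
tcp_rot: [-180.0, -0.1, 10.8]
ft_force: [-2.7, 2.6, 5.5]
finger_gap: 24.4
grip_force: 78.1
```

Request:
arm_command --targets '[[[0,0,0,0,0,0,-1],[0,0,0,0,0,0,-1],[0,0,0,0,0,0,-1],[0,0,0,0,0,0,-1],[0,0,0,0,0,0,-1],[0,0,0,0,0,0,-1],[0,0,0,0,0,0,-1],[0,0,0,0,0,0,-1],[0,0,0,0,0,0,-1],[0,0,0,0,0,0,-1]]]'

```text
time: 25.08
tool_pos: [626.3, -45.1, 76.3]
tcp_rot: [-180.0, -0.1, 10.8]
ft_force: [-2.3, 1.4, 5.7]
finger_gap: 24.1
grip_force: 78.1
```

Run:
```python
from h import *
c=R.from_euler("z",10.76,degrees=True)
s=status.sense();print(s["time"],s["wrist_torque"],s["finger_gap"],s["ft_force"])
for n,f in (("top","m0"),("side","m0s")):
    k=cam(n);u,v=proj(k,c.apply([51,0,90])+[625.2,-45.1,0])[0].astype(int)
    a=np.load(f+".npy").astype(int);b=viewer.snapshot(n).astype(int);sl=np.s_[v-10:v+11,u-10:u+11]
    d=abs(a-b);print(n,(u,v),"socket diff",d[sl].mean(),d[sl].max(),"whole",d.mean(),d.max())
    if n=="side": A=a[v-35:v+35,u-45:u+65];Bm=b[v-35:v+35,u-45:u+65]; save("end.png",cv2.resize(np.hstack([A,Bm]).astype(np.uint8),None,fx=3.5,fy=3.5,interpolation=2))
```

```text
25.075 [0.51981877 0.45682499 0.03927953] 24.111779563323214 [-2.32255859  1.39542457  5.70275933]
top (np.int64(333), np.int64(201)) socket diff 0.4323507180650038 30 whole 0.3907667233560091 30
side (np.int64(286), np.int64(184)) socket diff 0.6447467876039304 4 whole 0.5600609410430839 5
```

View pics/end.png

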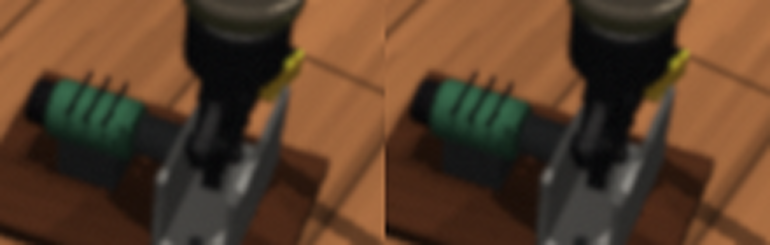

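The two frames are nearly identical, apart from one small change in the top view at the socket. I'll hold a bit longer and check that the socket has stopped.

```bash
python3 -c "
from h import *
np.save('m1.npy',viewer.snapshot('top'))"
```

Request:
arm_command --targets '[[[0,0,0,0,0,0,-1],[0,0,0,0,0,0,-1],[0,0,0,0,0,0,-1],[0,0,0,0,0,0,-1],[0,0,0,0,0,0,-1],[0,0,0,0,0,0,-1],[0,0,0,0,0,0,-1],[0,0,0,0,0,0,-1],[0,0,0,0,0,0,-1],[0,0,0,0,0,0,-1]]]'

```text
time: 26.48
tool_pos: [626.2, -45.1, 76.3]
tcp_rot: [-180.0, -0.1, 10.8]
ft_force: [-3.0, 1.5, 5.5]
finger_gap: 24.2
grip_force: 78.1
```

Request:
arm_command --targets '[[[0,0,0,0,0,0,-1],[0,0,0,0,0,0,-1],[0,0,0,0,0,0,-1],[0,0,0,0,0,0,-1],[0,0,0,0,0,0,-1],[0,0,0,0,0,0,-1],[0,0,0,0,0,0,-1],[0,0,0,0,0,0,-1],[0,0,0,0,0,0,-1],[0,0,0,0,0,0,-1]]]'

```text
time: 27.72
tool_pos: [626.2, -45.1, 76.3]
tcp_rot: [-180.0, -0.1, 10.8]
ft_force: [-2.5, 2.3, 5.6]
finger_gap: 24.2
grip_force: 78.1
```

Run:
```python
from h import *
b=viewer.snapshot('top').astype(int);a=np.load('m0.npy').astype(int);m=np.load('m1.npy').astype(int)
for x,y in((a,m),(m,b)):
    d=abs(x-y).max(2);print(d.max(),np.argwhere(d>10).tolist()[:12])
# is yellow mark visible near socket?
p=b[185:215,318:348];print("yellow",np.argwhere((p[...,0]>110)&(p[...,2]<70)&(p[...,1]>80)).tolist()[:10])
# standing tin, top view, red cap
k=cam("top");u,v=proj(k,[612,288,126])[0].astype(int);q=b[v-25:v+25,u-25:u+25];r=np.argwhere((q[...,0]>150)&(q[...,1]<70));print("cap at z118",len(r),atz(k,(r.mean(0)[::-1]+[u-25,v-25]),126))
print(status.sense()["time"],status.sense()["finger_gap"])
```

```text
11 [[357, 415]]
6 []
yellow []
cap at z118 77 [610.8532577 286.9505645 126.       ]
27.775 24.037882578730844
```

```bash
python3 -c "
from bench import job
print(job.hand_in())"
```

```text
the job is handed in; nothing more can be done
None
```

The job is handed in at about 28 s. The tin stands upright, cap up and released, clear of the block. The bolt head was held steadily for about 10 s (tightening takes about 4.6 s) and is still gripped. The last camera frames showed no movement, though the socket's yellow mark was hidden, so I did not see the stall directly.

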